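# Fit the spare locating pin with sprung tongs

## Robot

A 6-joint arm with a two-finger parallel gripper is mounted at the origin on the work surface. World frame = base frame: x ahead of the robot, y to its left, z up, the work surface at z = 0. Lengths are in m, angles in rad, forces in N, time in s.
With the tool pointing down it reaches from about 0.35 to 0.775 m from the base axis. Payload 5.5 kg.
Tool frame: the origin (TCP) lies between the finger pads; the fingertips stand 17 mm ahead of it and the grasp point (between the pads) lies 2 mm behind it (env.finger_overhang is the distance from the TCP to the fingertips, in m); z points along the fingers, y is the line along which they close (so a half turn about z gives the same grasp; the last joint's range is limited). The gripper opens to 85 mm and grips with 20 to 120 N. Pads are 22 mm wide; open, the fingers measure 114 mm over their backs; the gripper's body (76 mm by 85 mm) begins 54 mm behind the grasp point. The pads swing forward as they close: fully open they stand 13 mm farther back than shut.
Start: joints at [1.094, 0.313, 0.046, 1.304, 0, 1.431], TCP at [0.19, 0.543, 0.22] pointing down, gripper open.
Joint ranges: [-2.76, 2.76], [-0.86, 1.69], [-1.03, 1.26], [-2.2, 2.34], [-1.47, 1.5], [-3.14, 3.14]. Speed limits (rad/s): [2.57, 2.57, 3.14, 3.14, 3.14, 3.14].

## Interface

Orientations are given as a unit quaternion [w, x, y, z].
In Python, from workcell import env gives the robot as it stands. The module is installed in compiled form; this text tells all that it offers.
- The arm moves only by the shell command python3 -m pendant 'ROWS' [FORCE]. ROWS is JSON, a list of rows, each a list of 5 numbers: the gripper's target within -1 to 1 (fully open at 1, half-way at 0, shut at -1), then the shift along the tool's x, y, z in m, then the turn about the tool's z in rad. A call has 1 to 8 rows; each row shifts and turns the commanded pose from where the row before left it, along the tool's axes as they then stand; what a row does not reach is not made up. A row lasts 1/8 s, in which the tool goes at most 62.5 mm and 10.7 degrees, less where a joint would pass 70% of its speed; a pose out of reach is approached as far as the arm can. A call with a gripper value outside its range is refused whole. The fingers move at their own pace and stop on an object; FORCE is the grip in N (left out, the last holds). Time passes only in rows, so rows that do not move let the fingers close. It gives the time, the measured TCP pose, the force, the opening and the grip force at its end, in the units of the state.
- env.get_state(): the state, without advancing time (a new reading comes with each control period).
- env.read_camera(name): name is "side" or "top" or "wrist"; returns the picture (400x640x3 uint8, red, green, blue); there is no depth.
- env.calibration(name): a dict with "K" (3x3 intrinsics, pixels), "T" (4x4, takes a point from camera to world coordinates); the wrist camera has in their place "tool_from_camera" (4x4, takes a point from camera to tool coordinates, whose origin is the TCP and whose axes are the flange's). Camera axes: x right, y down, z forward; pixel columns grow to the right and rows downward; lengths in m; the calibration is good to about 2 mm. A picture is of the moment at which its call begins: read the wrist's pose just before it. calibration takes no time and is no camera call.
- env.hand_in(): hands the job in; it is judged then, once.
Trained networks look in the newest picture that a camera, given by its name, has taken for a name from the list of things; names that differ only in an ending like _2 or _b are one class to them, and where a whole thing is asked for, a point or a joint stands for the part that bears it (a point fixed in the world has none). Each returns a list of dicts, best first, with "score" (0 to 1); they miss things now and then, are a little off and sometimes report something else, mostly with a low value. They report only what shows in the picture. A call takes as long as a camera call. They do not tell look-alikes from the thing itself.
- env.recognise(camera, label): "centre" ([column, row] in pixels, amid what is visible of it).
The state is a dict: "clock": time; "joint_pos": joint angles; "qvel": joint speeds; "tau": joint torques, N m; "tcp_pos": TCP position; "orientation": TCP orientation; "wrist_force": force on the tool from outside, world axes, zero at the start; "ft_torque": the same for the moment, N m; "finger_gap": finger opening in m; "grip_force": force on a finger pad.
Only numpy, scipy, OpenCV 4.12 (cv2) and the standard library are available. Lean on these libraries where they do the work, as an engineer would, in place of code of your own. Each camera call takes 0.05 s, during which the arm holds its last target. There are 200 camera calls.

## Task

Take the sprung tongs from their stand, reach with them into the deep narrow pocket of the pin block, squeeze them gently on the square head of the locating pin and draw it out. Press the pin fully home, upright, into the empty socket of the fixture plate, against its sprung bush, so that its head stays down on the face once let go, without forcing anything and without touching the pin with the robot's own fingers. Then put the tongs back to hang upright in the stand's slot, and leave the rest of the bench as it is.

Things in the scene. Friction and masses are not known exactly. Their poses are not given: they have to be found in the camera images.
- tongs_mid (a point): Sprung steel tongs, loose, 180 g, hung tips down in the stand. Point: middle of their dark grips, 90 mm above the tips. z up the tongs, y from arm to arm (squeeze along y). Each grip is 18 mm wide (x), from 28 mm below to 20 mm above the point; 38 mm over both at rest. The grips' undersides carry them in the stand. A bow tops them, 36 mm above the point.
- tongs_tip (a point): Midway between the tongs' tips; axes as tongs_mid. Blades reach 62 mm up to the grips, each 10 mm wide (x), 3.5 mm thick; 25 mm over both, 18 mm between at rest. From 14 mm above the tips each has an inward ledge (8 mm between the ledges at rest): lowered over the pin, the ledges stop on top of its head, and can press it down.
- tongs_jaw (a joint): How far each arm has closed (both alike, in parallel): 0 at rest, 0.003 when shut on the 12 mm pin head, 0.004 at the stop. Each arm's spring pushes back with 3.9 N at rest plus 1.3 N per mm, so each tip gets the gripper's force less that (less 7.8 N on the pin). A 6 N grip carries the tongs open; 20 to 30 N suits gripping the pin.
- stand_slot (a point): Tongs stand, grey, 90 x 80 mm, 75 mm high, fixed. Point: centre of the slot in the upper face of its 12 mm top plate. The slot goes right through, 14 mm (x) by 30 mm (y); blades pass it and the tongs hang on the undersides of their grips: tongs_mid is then 28 mm above this point, y axes agreeing (either way round).
- pocket_mouth (a point): Pin block, alloy, 56 x 76 mm, 74 mm high, fixed. Point: centre of the pocket's mouth on its top face. The pocket is 15 mm (x) by 32 mm (y), 52 mm deep; a sight slot 10 mm wide runs down its +x wall. The pin stands in a socket in the pocket's floor, its head on the floor: the top of the head is 36 mm below this point.
- pin_mid (a point): Spare pin, dark steel, 20-35 g, loose: square head 12 x 12 x 16 mm tall over a round shank 8 mm across, 16 mm long, foot tapered. Point: on the axis at the head's underside (half-way up); z up. Sides start nearly along the pocket's. In a socket two sprung balls pinch the shank: 7 to 17 N to draw out or press in. Over 30 N per tong tip marks it. Home in the plate, pin_mid is at socket_mouth.
- socket_mouth (a point): Fixture plate, steel, 120 x 80 mm, 34 mm thick, fixed; a like pin is already home 60 mm to -x of the point. Point: centre of the empty socket's mouth at rest. The socket, 9 mm across and 18 mm deep, balls 7 mm down, is in a 34 mm square bush flush with the face, sprung: it sinks some mm under the press and rises again. About 20 N seats the pin; over 28 N does damage.
- screwdriver: Screwdriver lying on the bench, to be left alone.
- wrench: Wrench lying on the bench, to be left alone.
- collar: Steel collar, 44 mm across, 16 mm high, to be left alone.
- cup: White cup, 72 mm across, 80 mm high, to be left alone.
- puck: Alloy disc, 50 mm across, 22 mm high, to be left alone.
- battery: Black battery pack, 30 x 50 x 20 mm, to be left alone.
Mind the look-alikes: they are no part of the job. Leave any green look-alike of the part that bears tongs_mid alone. Leave any turquoise look-alike of the part that bears socket_mouth alone.

How it is judged:
By the outcome, as a careful person would: the job done as asked, in the order asked, and still so for the second after the job is handed in, with the robot touching nothing.
It also fails if it takes over 72 s, if anything falls off the work surface, if the arm or the gripper's body presses on something with over 40 N, if the wrist force passes 120 N, or if a joint passes its speed limit or range.

## Working session

There is one attempt and no reset: what is moved stays moved. The work goes in short steps, Python scripts to look and compute and a shell command to move; the robot and the scene stay as the last step left them, time stands still between calls to the robot, and variables do not carry over. Pictures are saved under pics/ and viewed, at most 10 in all, crops included, and the job is handed in when it is done.

```bash
mkdir -p pics
cat > h.py <<'E'
import numpy as np, cv2
from workcell import env
from scipy.spatial.transform import Rotation as R
def rot(q): return R.from_quat([q[1],q[2],q[3],q[0]]).as_matrix()
def camT(name):
    c=env.calibration(name)
    if 'T' in c: return c['K'],np.array(c['T'])
    s=env.get_state(); T=np.eye(4); T[:3,:3]=rot(s['orientation']); T[:3,3]=s['tcp_pos']
    return np.array(c['K']),T@np.array(c['tool_from_camera'])
def world(KT,px,z):
    K,T=KT; d=T[:3,:3]@np.linalg.solve(K,[px[0],px[1],1]); o=T[:3,3]
    return o+d*(z-o[2])/d[2]
def proj(KT,p):
    K,T=KT; c=np.linalg.inv(T)@np.append(p,1); u=K@c[:3]; return u[:2]/u[2]
def snap(name,f=None):
    KT=camT(name); im=env.read_camera(name)
    if f: cv2.imwrite('pics/'+f,im[:,:,::-1])
    return KT,im
E
python3 - <<'E'
from h import *
np.set_printoptions(precision=4,suppress=True)
ims=[]
for n in ['top','side']:
    KT,im=snap(n); ims.append(im); print(n,KT[1])
    for l in ['tongs_mid','stand_slot','pocket_mouth','pin_mid','socket_mouth']:
        print(l,[(np.round(d['centre']),round(d['score'],2)) for d in env.recognise(n,l)])
cv2.imwrite('pics/top.png',ims[0][:,:,::-1]);cv2.imwrite('pics/side.png',ims[1][:,:,::-1])
s=env.get_state();print(s['clock'],s['orientation'],s['wrist_force'],s['finger_gap'])
print(camT('wrist'),env.calibration('wrist')['tool_from_camera'])
E
```

```text
top [[-0.0105 -0.998   0.0621  0.4833]
 [-0.9999  0.0106  0.0012 -0.0143]
 [-0.0019 -0.0621 -0.9981  1.0252]
 [ 0.      0.      0.      1.    ]]
tongs_mid [(array([203., 200.]), 0.63)]
stand_slot [(array([215., 205.]), 0.59)]
pocket_mouth [(array([325., 177.]), 0.77)]
pin_mid [(array([414., 123.]), 0.64)]
socket_mouth [(array([442., 280.]), 0.87), (array([448., 204.]), 0.8)]
side [[ 0.8741 -0.3661  0.3192  0.3063]
 [-0.4855 -0.6406  0.5949 -0.437 ]
 [-0.0133 -0.675  -0.7377  0.6274]
 [ 0.      0.      0.      1.    ]]
tongs_mid [(array([266., 111.]), 0.51)]
stand_slot [(array([277., 160.]), 0.97)]
pocket_mouth [(array([341., 213.]), 0.9)]
pin_mid []
socket_mouth [(array([301., 378.]), 0.71), (array([404., 340.]), 0.7)]
0.6 [0.     0.1676 0.9859 0.0001] [0.2192 0.1334 0.4875] 0.08521338742603535
(array([[293.7309,   0.    , 322.5573],
       [  0.    , 293.7309, 199.3746],
       [  0.    ,   0.    ,   1.    ]]), array([[ 0.3307,  0.9043,  0.2699,  0.1212],
       [ 0.9437, -0.3165, -0.0959,  0.5662],
       [-0.0013,  0.2865, -0.9581,  0.3741],
       [ 0.    ,  0.    ,  0.    ,  1.    ]])) [[-0.0002 -0.9581 -0.2865  0.0728]
 [ 1.      0.0002 -0.0015 -0.0006]
 [ 0.0015 -0.2865  0.9581 -0.154 ]
 [ 0.      0.      0.      1.    ]]
```

View pics/top.png

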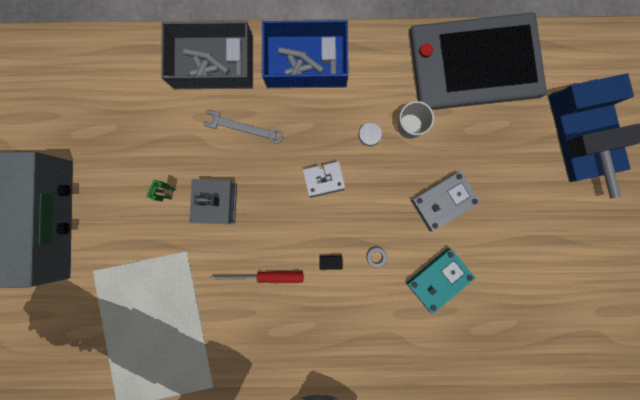

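View pics/side.png

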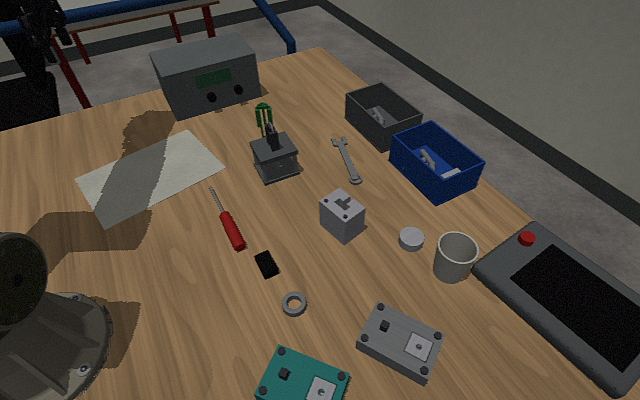

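The top view shows dark tongs in the grey stand (206,200) and a green look-alike standing at (160,190). The grey plate is at (446,201), with its bush at (459,194), and the turquoise look-alike is at (442,280). The pin block is at (325,178). I choose the dark tongs and the grey plate, and check both in one close crop.

Run:
```python
from h import *
np.set_printoptions(precision=4,suppress=True)
KT=camT('top'); im=cv2.imread('pics/top.png')
c=[cv2.resize(im[y:y+60,x:x+80],(400,300),interpolation=cv2.INTER_CUBIC) for x,y in [(150,165),(290,150),(405,170)]]
s=cv2.imread('pics/side.png'); c.append(cv2.resize(s[95:185,235:355],(400,300),interpolation=cv2.INTER_CUBIC))
cv2.imwrite('pics/crop.png',np.vstack([np.hstack(c[:2]),np.hstack(c[2:])]))
print(KT[0])
for n,px,z in [('tongs',(206,199),.131),('slot',(209,201),.075),('pocket',(324,178),.074),('bush',(459,194),.034),('pin2',(436,208),.045),('green',(160,190),.1)]: print(n,world(KT,px,z))
```

```text
[[463.6044   0.     321.7154]
 [  0.     463.6044 195.3106]
 [  0.       0.       1.    ]]
tongs [0.5341 0.2105 0.131 ]
slot [0.5331 0.2184 0.075 ]
pocket [ 0.5781 -0.0182  0.074 ]
bush [ 0.5446 -0.3071  0.034 ]
pin2 [ 0.5148 -0.2544  0.045 ]
green [0.5549 0.3105 0.1   ]
```

View pics/crop.png

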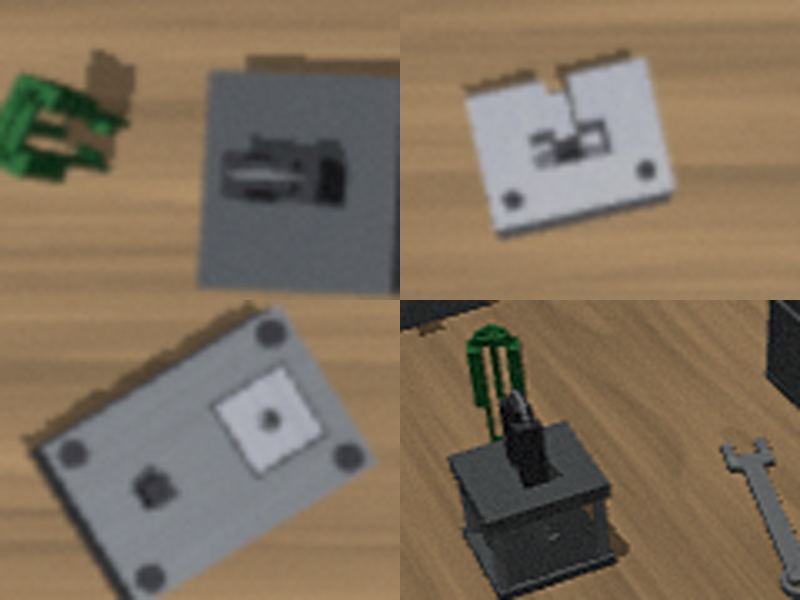

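The dark steel tongs hang in the grey stand, arms roughly along world y. The pin block's sight slot faces up in the image, with the block yawed about +13°. The grey plate's bush is on the right of its pin. Moving above the tongs.

```bash
python3 -m pendant '[[1,0,0,0,-0.168],[1,0,0,0,-0.168],[1,-0.034,-0.033,0,0],[1,-0.034,-0.033,0,0],[1,-0.034,-0.033,0,0],[1,-0.034,-0.033,0,0],[1,-0.034,-0.033,0,0],[1,-0.034,-0.033,0,0]]'
python3 -m pendant '[[1,-0.034,-0.033,0,0],[1,-0.034,-0.033,0,0],[1,-0.034,-0.033,0,0],[1,-0.034,-0.033,0,0],[1,0,0,0,0],[1,0,0,0,0]]'
python3 - <<'E'
from h import *
np.set_printoptions(precision=4,suppress=True)
s=env.get_state();print(s['clock'],s['tcp_pos'],rot(s['orientation']))
KT,im=snap('wrist','w1.png')
for l in ['tongs_mid','stand_slot','tongs_tip']: print(l,[(d['centre'],d['score']) for d in env.recognise('wrist',l)])
print([proj(KT,p) for p in [(.534,.212,.139),(.534,.212,.103),(.534,.212,.075)]])
E
```

```text
clock: 1.6
tcp_pos: [0.3949, 0.3434, 0.2203]
orientation: [0.0, 0.0, 1.0, 0.0]
wrist_force: [0.9, 0.8, -0.6]
finger_gap: 0.0852
grip_force: 0.0
clock: 2.35
tcp_pos: [0.5295, 0.2124, 0.22]
orientation: [-0.0, 0.001, 1.0, 0.0]
wrist_force: [-0.7, -0.3, 1.1]
finger_gap: 0.0856
grip_force: 0.0
2.35 [0.5295 0.2124 0.22  ] [[-1.      0.0015 -0.0007]
 [ 0.0015  1.      0.0002]
 [ 0.0007  0.0002 -1.    ]]
tongs_mid [([429.8, 213.2], 0.79), ([327.4, 198.2], 0.72)]
stand_slot [([325.4, 176.3], 0.72)]
tongs_tip [([331.7, 196.0], 0.8), ([428.4, 210.1], 0.69)]
[array([323.1971, 207.8164]), array([323.1489, 196.0733]), array([323.1189, 188.755 ])]
```

View pics/w1.png

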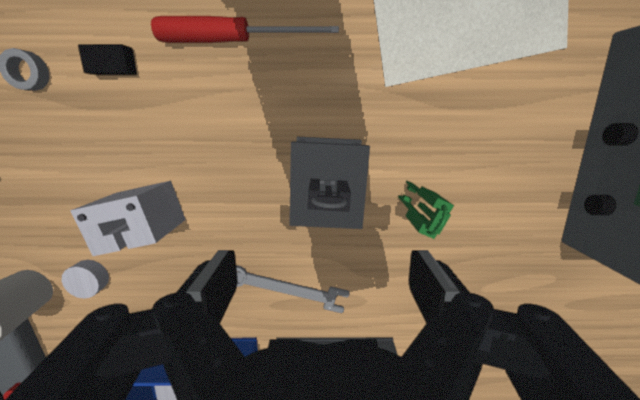

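The dark tongs sit at about (329,197) in the stand (edges 290–370 × 140–228, yawed about −3°). Green tongs are at (428,210). One zoomed crop to get the edges.

Run:
```python
import cv2
im=cv2.imread('pics/w1.png')[130:240,280:385]; im=cv2.convertScaleAbs(im,alpha=2.2)
cv2.imwrite('pics/c1.png',cv2.resize(im,None,fx=5.4,fy=5.4,interpolation=cv2.INTER_CUBIC))
```

```text
(no output)
```

View pics/c1.png

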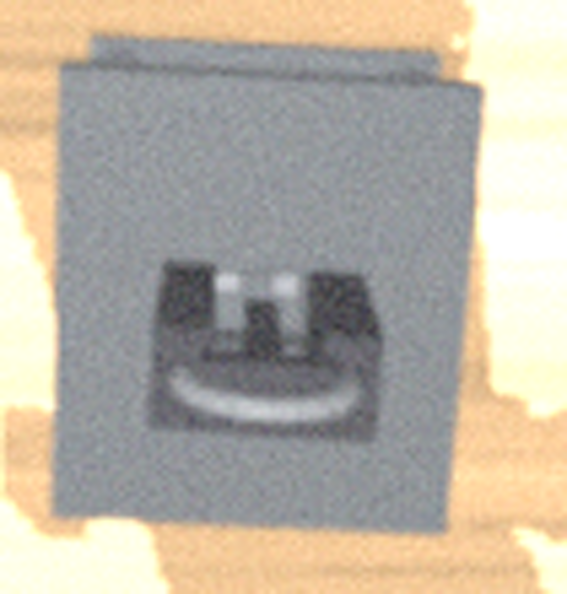

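Run:
```python
from h import *
np.set_printoptions(precision=4,suppress=True)
KT=camT('wrist')
f=lambda p,z: world(KT,(280+p[0]/5.4,130+p[1]/5.4),z)
for P,z in [([(62,62),(482,88),(446,530),(54,515)],.075),([(155,333),(380,343),(375,440),(150,428)],.123),([(165,262),(365,275)],.075)]:
    W=np.array([f(p,z) for p in P]); print(W,W.mean(0)); d=W[1]-W[0]; print('yaw',np.degrees(np.arctan2(-d[0],d[1])))
    if len(P)>2:
        d=W[2]-W[3]; print(np.degrees(np.arctan2(-d[0],d[1]))); d=W[2]-W[1]; print(np.degrees(np.arctan2(d[1],d[0])),np.linalg.norm(d))
```

```text
[[0.4847 0.1812 0.075 ]
 [0.4895 0.2595 0.075 ]
 [0.5782 0.2563 0.075 ]
 [0.5751 0.1769 0.075 ]] [0.5319 0.2185 0.075 ]
yaw -3.4534510441203605
-2.293039134980191
-2.0650497096628375 0.08883741970667232
[[0.5239 0.2002 0.123 ]
 [0.5256 0.2371 0.123 ]
 [0.5425 0.2368 0.123 ]
 [0.5404 0.1991 0.123 ]] [0.5331 0.2183 0.123 ]
yaw -2.5840067755985263
-3.1648629527920473
-1.2542429682178287 0.016850008192514622
[[0.5227 0.1999 0.075 ]
 [0.5253 0.2385 0.075 ]] [0.524  0.2192 0.075 ]
yaw -3.7529613837657276
```

```bash
python3 -m pendant '[[0.4,-0.003,0.0063,0,0.049],[0.4,0,0,0.03,0],[0.4,0,0,0.03,0],[0.4,0,0,0.03,0],[0.4,0,0,0.027,0],[0.4,0,0,0,0]]' 20
python3 - <<'E'
from h import *
np.set_printoptions(precision=4,suppress=True)
s=env.get_state();print(s['clock'],s['tcp_pos'],rot(s['orientation'])[:2,:2],s['wrist_force'])
KT,im=snap('wrist','w2.png')
E
```

```text
clock: 3.3
tcp_pos: [0.5304, 0.219, 0.1012]
orientation: [-0.002, 0.024, 1.0, -0.001]
wrist_force: [0.5, -0.3, 0.2]
finger_gap: 0.06
grip_force: 0.0
3.3 [0.5304 0.219  0.1012] [[-0.9988  0.0484]
 [ 0.0484  0.9988]] [ 0.5224 -0.2576  0.1584]
```

View pics/w2.png

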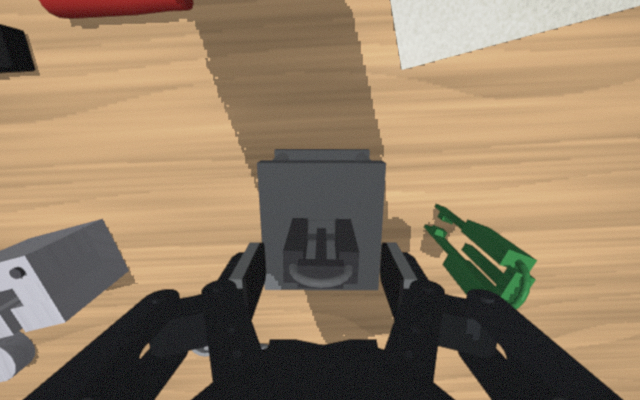

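```bash
python3 -m pendant '[[0.4,-0.002,0,0,0],[0,0,0,0,0],[-0.1,0,0,0,0],[-0.14,0,0,0,0],[-0.14,0,0,0,0],[-0.14,0,0,0,0]]' 20
python3 -c "
from h import *
s=env.get_state();print(s['tcp_pos'],s['orientation'],s['wrist_force'])"
```

```text
clock: 4.1
tcp_pos: [0.5356, 0.2185, 0.1039]
orientation: [0.001, 0.025, 1.0, 0.0]
wrist_force: [0.7, -1.6, 6.9]
finger_gap: 0.0367
grip_force: 4.1
[0.53560596 0.21851829 0.10393298] [9.57496630e-04 2.50586237e-02 9.99685525e-01 2.23573211e-05] [ 0.70610478 -1.60160408  6.90222123]
```

```bash
python3 -m pendant '[[-0.15,0,0,-0.003,0],[-0.15,0,0,-0.007,0],[-0.15,0,0,-0.01,0],[-0.15,0,0,0,0]]' 20
python3 -m pendant '[[-0.15,0,0,-0.025,0],[-0.15,0,0,-0.025,0],[-0.15,0,0,-0.025,0],[-0.15,0,0,-0.025,0],[-0.15,0,0,0,0],[-0.15,0,0,0,0]]' 20
python3 - <<'E'
from h import *
s=env.get_state();print(s['tcp_pos'],rot(s['orientation']),s['finger_gap'])
KT=camT('top');KS=camT('side')
snap('wrist','w3.png');KT,a=snap('top');KS,b=snap('side','s3.png')
print(env.recognise('side','tongs_tip'),proj(KS,np.array(s['tcp_pos'])-[0,0,.09]))
c=[cv2.resize(x,(400,300)) for x in (cv2.imread('pics/w3.png'),b[20:170,180:380,::-1])]
cv2.imwrite('pics/m3.png',np.hstack(c))
E
```

```text
clock: 4.6
tcp_pos: [0.5355, 0.2189, 0.1242]
orientation: [0.001, 0.025, 1.0, 0.0]
wrist_force: [0.0, -0.3, -1.0]
finger_gap: 0.0366
grip_force: 4.7
clock: 5.35
tcp_pos: [0.5344, 0.2186, 0.222]
orientation: [-0.001, 0.025, 1.0, -0.0]
wrist_force: [-0.7, -0.5, -2.2]
finger_gap: 0.0366
grip_force: 4.7
[0.534358   0.21858649 0.22202529] [[-9.98761403e-01  4.97427734e-02 -1.14700956e-03]
 [ 4.97429928e-02  9.98762038e-01 -1.63507240e-04]
 [ 1.13745631e-03 -2.20360409e-04 -9.99999329e-01]] 0.03663729172613435
[{'centre': [265.1, 102.1], 'score': 0.79}, {'centre': [261.0, 117.6], 'score': 0.58}] [271.25714472 124.83805331]
```

View pics/m3.png

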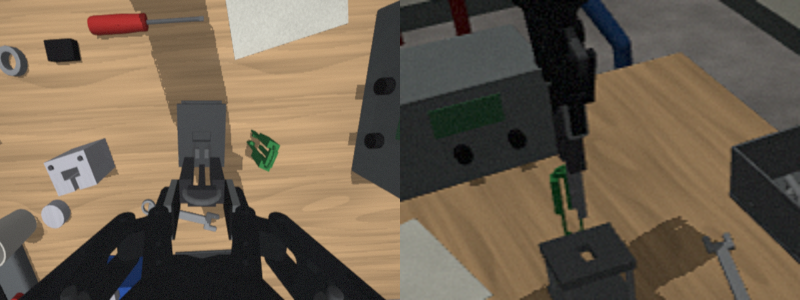

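The tongs hang in the gripper with their blades clear and the slot empty. Over to the pocket, turning to its yaw.

```bash
python3 -m pendant '[[-0.15,0,-0.01,0,-0.138],[-0.15,0.0107,-0.02,0,-0.138],[-0.15,0,-0.04,0,0],[-0.15,0,-0.04,0,0],[-0.15,0,-0.04,0,0],[-0.15,0,-0.04,0,0],[-0.15,0,-0.03,0,0],[-0.15,0,-0.02,0,0]]' 20
python3 -m pendant '[[-0.15,0,0,0,0],[-0.15,0,0,0,0]]' 20
python3 - <<'E'
from h import *
np.set_printoptions(precision=4,suppress=True)
s=env.get_state();print(s['clock'],s['tcp_pos'],rot(s['orientation']))
KT,im=snap('wrist','w4.png')
for l in ['pocket_mouth','tongs_tip','pin_mid']: print(l,[(d['centre'],d['score']) for d in env.recognise('wrist',l)])
T=np.array(s['tcp_pos']);M=rot(s['orientation'])
print('tip,mid proj',proj(KT,T+M@[0,0,.088]),proj(KT,T+M@[0,0,-.002]))
cv2.imwrite('pics/c4.png',cv2.resize(im[130:330,240:400,::-1],None,fx=3,fy=3,interpolation=cv2.INTER_CUBIC))
E
```

```text
clock: 6.55
tcp_pos: [0.5725, -0.0182, 0.2224]
orientation: [-0.0, -0.112, 0.994, 0.0]
wrist_force: [0.4, 0.3, -1.6]
finger_gap: 0.0365
grip_force: 4.7
clock: 6.8
tcp_pos: [0.5721, -0.0161, 0.2229]
orientation: [-0.0, -0.113, 0.994, 0.0]
wrist_force: [0.3, 0.1, -1.7]
finger_gap: 0.0362
grip_force: 4.7
6.8 [ 0.5721 -0.0161  0.2229] [[-0.9744 -0.2248 -0.0007]
 [-0.2248  0.9744  0.0007]
 [ 0.0005  0.0008 -1.    ]]
pocket_mouth [([321.4, 180.2], 0.64)]
tongs_tip [([615.0, 233.0], 0.98), ([324.6, 242.3], 0.9), ([319.0, 176.7], 0.51)]
pin_mid [([346.1, 234.4], 0.62)]
tip,mid proj [323.6084 200.4334] [324.043  246.3603]
```

View pics/c4.png

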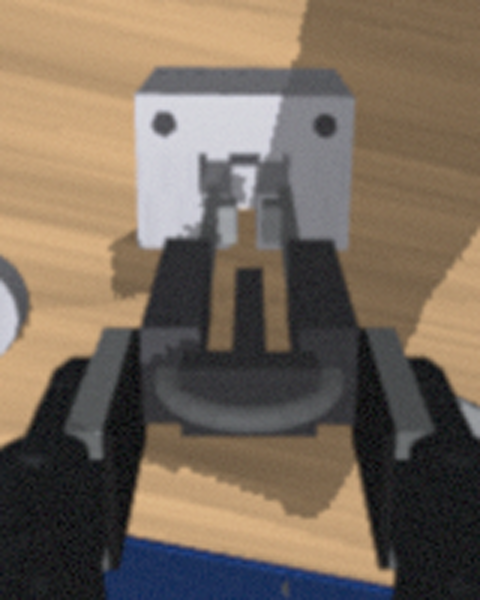

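Block top face corners are at crop (135,93), (355,93), (348,248), (138,248), with the mouth at cols 200–290, rows 153–197. Blade ends are just below that (about row 195). Computing offsets numerically.

Run:
```python
from h import *
np.set_printoptions(precision=4,suppress=True,linewidth=200)
s=env.get_state();KT=camT('wrist')
T=np.array(s['tcp_pos']);M=rot(s['orientation'])
P=[(135,93),(355,93),(348,248),(138,248)]
W=np.array([world(KT,(240+a/3,130+b/3),.074) for a,b in P])
L=(W-T)@M  # tool coords
print(L,L.mean(0)); print([np.linalg.norm(W[i]-W[i-1]) for i in range(4)])
for i,j in((0,1),(3,2)): d=L[j]-L[i];print('yaw err tool',np.arctan2(d[0],d[1]) )
im=cv2.cvtColor(cv2.imread('pics/w4.png'),cv2.COLOR_BGR2GRAY)
print('cols',list(range(302,342)))
for r in range(176,214): print(r,im[r,302:342])
for nm,p in [('tipnear z',[.005,0,.088]),('tipL',[.005,-.0118,.088]),('tipR',[.005,.0118,.088]),('gripbotnear',[.009,0,.026])]: print(nm,proj(KT,T+M@p))
```

```text
[[ 0.0242 -0.0399  0.1492]
 [ 0.0242  0.0361  0.1492]
 [-0.0325  0.0356  0.1492]
 [-0.0325 -0.0409  0.1492]] [-0.0041 -0.0023  0.1492]
[np.float64(0.05667541135756914), np.float64(0.07602362498930959), np.float64(0.05666269442555145), np.float64(0.07643094393908736)]
yaw err tool -0.00013754985402056297
yaw err tool -4.4661792232254596e-05
cols [302, 303, 304, 305, 306, 307, 308, 309, 310, 311, 312, 313, 314, 315, 316, 317, 318, 319, 320, 321, 322, 323, 324, 325, 326, 327, 328, 329, 330, 331, 332, 333, 334, 335, 336, 337, 338, 339, 340, 341]
176 [210 213 210 211 213 210 210 209 211 210 214 213 213 211 214 212 211 216 210 211 209 212 211 212 213 212 211 203 165 136 134 135 133 136 130 132 134 133 135 132]
177 [212 211 212 211 211 211 212 211 212 212 210 211 210 212 210 211 211 212 210 213 212 210 212 210 213 210 212 201 157 133 133 133 130 132 134 135 131 132 135 132]
178 [209 212 212 211 213 212 212 211 210 213 214 211 210 212 213 211 209 213 211 211 212 214 210 211 213 211 213 203 154 132 135 133 133 133 131 131 133 134 130 135]
179 [211 210 209 213 213 211 211 210 211 209 210 210 2
[... 5167 characters left out ...]
4 102 104 105 107 110 118 124 117 106 107 110 105 109  91  70  65  53  38  50  48  57  55]
211 [ 48  45  46  43  42  47  36  48  57  73 102 123 138 141 136 127 117 110 102 103 102 103 105 119 127 123 119 116 119 117 112  92  72  60  44  42  39  37  39  40]
212 [ 48  47  43  51  47  41  45  46  61  78 106 123 126 125 118 112 107 106 107 103 105 102 105 115 123 123 122 123 121 123 119 101  80  57  45  40  42  36  31  41]
213 [ 50  46  46  44  45  51  45  53  59  72  95 108 109 111 107 106 105 105 107 107 106 110 106 107 114 112 110 111 108 110 109  99  75  59  44  39  43  47  40  40]
tipnear z [323.6128 194.8412]
tipL [309.8237 194.8415]
tipR [337.4029 194.8409]
gripbotnear [323.8806 214.7874]
```

Tips need about −4.5 mm along tool x and −1 mm along tool y. I correct that, descend most of the way to the mouth, and measure again.

```bash
python3 -m pendant '[[-0.15,-0.0045,-0.001,0.01,0],[-0.15,0,0,0.02,0],[-0.15,0,0,0.02,0],[-0.15,0,0,0.005,0],[-0.15,0,0,0,0],[-0.15,0,0,0,0]]' 20
python3 - <<'E'
from h import *
np.set_printoptions(precision=4,suppress=True,linewidth=200)
s=env.get_state()
KT,im=snap('wrist','w5.png')
T=np.array(s['tcp_pos']);M=rot(s['orientation']);print(T)
for nm,p in [('tipnear',[.005,0,.088]),('tipL',[.005,-.0118,.088]),('tipR',[.005,.0118,.088])]: print(nm,proj(KT,T+M@p))
cv2.imwrite('pics/c5.png',cv2.resize(im[140:260,240:400,::-1],None,fx=5,fy=5,interpolation=cv2.INTER_CUBIC))
E
```

```text
clock: 7.75
tcp_pos: [0.5777, -0.0169, 0.1689]
orientation: [0.001, -0.113, 0.994, -0.0]
wrist_force: [-0.2, 0.3, -2.1]
finger_gap: 0.0362
grip_force: 4.7
[ 0.5777 -0.0169  0.1689]
tipnear [323.6134 194.8398]
tipL [309.8242 194.8401]
tipR [337.4035 194.8395]
```

View pics/c5.png

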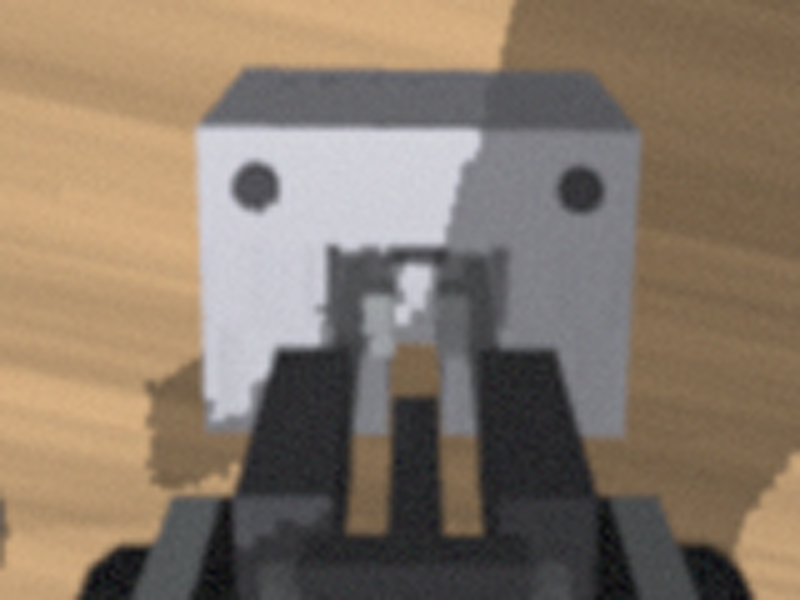

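The mouth is at cols 330–508 (centre 419) and the ledges are centred at about 415. The near edge, at row 247, is where it should be. A +0.6 mm y nudge, then in.

```bash
python3 -m pendant '[[-0.15,0,0.0006,0.004,0],[-0.15,0,0,0.006,0],[-0.15,0,0,0.005,0],[-0.15,0,0,0,0]]' 20
python3 -m pendant '[[-0.15,0,0,0.008,0],[-0.15,0,0,0.008,0],[-0.15,0,0,0.007,0],[-0.15,0,0,0.005,0],[-0.15,0,0,0,0]]' 20
```

```text
clock: 8.3
tcp_pos: [0.5765, -0.0162, 0.1523]
orientation: [-0.001, -0.113, 0.994, 0.0]
wrist_force: [0.3, -0.2, -2.0]
finger_gap: 0.0365
grip_force: 4.7
clock: 8.93
tcp_pos: [0.5767, -0.0161, 0.1245]
orientation: [-0.0, -0.113, 0.994, 0.0]
wrist_force: [0.2, -0.0, -1.9]
finger_gap: 0.0362
grip_force: 4.7
```

```bash
python3 -m pendant '[[-0.15,0,0,0.003,0],[-0.15,0,0,0.003,0],[-0.15,0,0,0.002,0],[-0.15,0,0,0,0]]' 20
python3 -m pendant '[[-0.15,0,0,0.001,0],[-0.15,0,0,0.001,0],[-0.15,0,0,0,0]]' 20
```

```text
clock: 9.43
tcp_pos: [0.5768, -0.0162, 0.1169]
orientation: [-0.0, -0.113, 0.994, 0.0]
wrist_force: [0.8, -0.6, -2.2]
finger_gap: 0.0363
grip_force: 4.7
clock: 9.8
tcp_pos: [0.577, -0.0162, 0.1151]
orientation: [0.0, -0.113, 0.994, 0.0]
wrist_force: [0.7, 0.0, -1.3]
finger_gap: 0.0365
grip_force: 4.7
```

```bash
python3 -m pendant '[[-0.15,0,0,0.001,0],[-0.15,0,0,0,0]]' 20
```

```text
clock: 10.05
tcp_pos: [0.5776, -0.0162, 0.1149]
orientation: [0.001, -0.113, 0.994, -0.0]
wrist_force: [-0.0, 0.3, 4.5]
finger_gap: 0.0362
grip_force: 4.9
```

```bash
python3 -m pendant '[[-0.2,0,0,0,0],[-0.25,0,0,0,0],[-0.5,0,0,0,0],[-0.5,0,0,0,0]]' 28
```

```text
clock: 10.55
tcp_pos: [0.5781, -0.0164, 0.1156]
orientation: [0.001, -0.113, 0.994, -0.0]
wrist_force: [-0.3, 0.7, 8.0]
finger_gap: 0.0298
grip_force: 27.4
```

```bash
python3 -m pendant '[[-0.5,0,0,-0.002,0],[-0.5,0,0,-0.002,0],[-0.5,0,0,0,0]]' 28
```

```text
clock: 10.92
tcp_pos: [0.5764, -0.0162, 0.1163]
orientation: [-0.001, -0.113, 0.994, 0.0]
wrist_force: [4.2, -1.7, -14.7]
finger_gap: 0.0293
grip_force: 29.3
```

The pull reads about 13 N, so the tongs hold the pin. Continuing to draw.

```bash
python3 -m pendant '[[-0.5,0,0,-0.002,0],[-0.5,0,0,-0.002,0],[-0.5,0,0,0,0]]' 30; python3 -m pendant '[[-0.5,0,0,-0.003,0],[-0.5,0,0,-0.003,0],[-0.5,0,0,0,0]]' 30
```

```text
clock: 11.3
tcp_pos: [0.5775, -0.0163, 0.1238]
orientation: [0.001, -0.113, 0.994, -0.0]
wrist_force: [0.2, -0.6, -1.3]
finger_gap: 0.029
grip_force: 32.4
clock: 11.68
tcp_pos: [0.5772, -0.0162, 0.1287]
orientation: [0.0, -0.113, 0.994, -0.0]
wrist_force: [-0.1, -0.7, -2.3]
finger_gap: 0.0294
grip_force: 32.3
```

```bash
python3 -m pendant '[[-0.5,0,0,-0.01,0],[-0.5,0,0,-0.015,0],[-0.5,0,0,-0.02,0],[-0.5,0,0,-0.02,0],[-0.5,0,0,-0.02,0],[-0.5,0,0,0,0],[-0.5,0,0,0,0]]' 27
python3 - <<'E'
from h import *
np.set_printoptions(precision=4,suppress=True,linewidth=220)
s=env.get_state();T=np.array(s['tcp_pos']);M=rot(s['orientation'])
KS,im=snap('side','s6.png')
for l in ['pin_mid','tongs_tip']: print(l,[(d['centre'],d['score']) for d in env.recognise('side',l)])
pt=lambda z:proj(KS,T+M@[0,0,z])
print('tip',pt(.09),'head bot',pt(.092),'foot',pt(.108),'grip bottom',pt(.028))
KW,w=snap('wrist','w6.png')
for l in ['pin_mid','tongs_tip','pocket_mouth']: print(l,[(d['centre'],d['score']) for d in env.recognise('wrist',l)])
t=pt(.1).astype(int);g=cv2.cvtColor(im,cv2.COLOR_RGB2GRAY)
print(t);
for r in range(t[1]-26,t[1]+18): print(r,g[r,t[0]-16:t[0]+16])
E
```

```text
clock: 12.55
tcp_pos: [0.5768, -0.0162, 0.2129]
orientation: [-0.0, -0.113, 0.994, 0.0]
wrist_force: [-0.6, -0.6, -3.3]
finger_gap: 0.0294
grip_force: 32.3
pin_mid [([343.9, 214.8], 0.63), ([276.8, 158.9], 0.29)]
tongs_tip [([341.1, 158.6], 0.69)]
tip [342.7796 186.6309] head bot [342.7508 187.3755] foot [342.5242 193.2225] grip bottom [343.7378 161.906 ]
pin_mid [([99.7, 80.1], 0.56), ([320.9, 189.8], 0.41)]
tongs_tip [([327.4, 238.0], 0.66), ([620.0, 230.1], 0.61)]
pocket_mouth [([319.4, 178.7], 0.57)]
[342 190]
164 [111 119 121 121 121 120 121 117 118 118  70  52  56  42  42  27  24  28  23  28  28  12  22  17  11  20  38  79 128 127 122 125]
165 [117 115 117 121 125 122 119 119 120 112  87  39  49  55  47  23  28  24  19  14  13  28  19  23  17  34  83 115 126 125 120 124]
166 [115 116 121 117 115 124 120 121 119 114  89  42  47  47  50  25  24  26  31  18  19  19  20  14  32  82 110 119 126 124 123 123]
167 [115 112 115 116 115 123 123 119 122 121  90  40  42  50  48  32  14  27  20  27  23  12  26  56 101 110 108 102 104 120 120 123]
168 [118 117 113 117 118 112 120 121 120 116
[... 4231 characters left out ...]
74 82 87 84 80 80 81 78 81 79]
203 [ 91  91  82  82  86  83  82  83  81  78  60  57  63  63  61  61  62  60  70  64  65  79  89  81  81  81  77 100 132  74  74 107]
204 [ 86  85  83  82  81  82  81  78 108 140  85  95  51  57  59  62  64  64  62  61  67  78 111 139  73  73  98 149 145 150 149 145]
205 [ 91  84  81  81  78  75 102 151 144 149 147 143  89  57  54  61  59  65  69  68  60  68 107 134 154 147 147 142 141 142 140 141]
206 [ 82  78  79  75 102 152 146 145 140 144 144 148 148 111  71  52  57  59  68  61  63  61  59  74 128 145 142 140 138 137 139 140]
207 [ 61 108 162 153 148 141 144 146 139 141 143 141 145 150 137  65  57  64  59  65  63  61  72  97 125 141 142 138 135 135 144 140]
```

The pin hangs in the tongs; its shank shows down to row 194 at col 342, as predicted. Moving over the grey plate's bush.

```bash
python3 -m pendant '[[-0.5,0.006,-0.02,0,0],[-0.5,0.013,-0.037,0,0],[-0.5,0.015,-0.044,0,0],[-0.5,0.015,-0.044,0,0],[-0.5,0.015,-0.044,0,0],[-0.5,0.015,-0.044,0,0],[-0.5,0.012,-0.028,0,0],[-0.5,0.006,-0.015,0,0]]' 27
python3 -m pendant '[[-0.5,0,0,0,0],[-0.5,0,0,0,0]]' 27
python3 - <<'E'
from h import *
np.set_printoptions(precision=4,suppress=True,linewidth=220)
s=env.get_state();T=np.array(s['tcp_pos']);M=rot(s['orientation']);print(T)
KW,w=snap('wrist','w7.png')
for l in ['pin_mid','tongs_tip','socket_mouth']: print(l,[(d['centre'],d['score']) for d in env.recognise('wrist',l)])
print('foot',proj(KW,T+M@[0,0,.108]),'tip near',proj(KW,T+M@[.005,0,.09]))
g=cv2.cvtColor(w,cv2.COLOR_RGB2GRAY)
_,m=cv2.threshold(g,0,255,cv2.THRESH_OTSU); print(_)
L=cv2.inRange(g[120:260,240:420],170,255); n,l,st,c=cv2.connectedComponentsWithStats(L)
print([(st[i],c[i]+[240,120]) for i in range(1,n) if st[i,4]>60])
for r in range(150,226,1): print(r,g[r,298:350])
E
```

```text
clock: 13.9
tcp_pos: [0.5433, -0.3095, 0.2128]
orientation: [-0.0, -0.112, 0.994, 0.0]
wrist_force: [-0.0, 0.7, -1.4]
finger_gap: 0.0292
grip_force: 32.3
clock: 14.15
tcp_pos: [0.5444, -0.306, 0.2131]
orientation: [0.0, -0.113, 0.994, 0.0]
wrist_force: [0.3, 1.0, -2.3]
finger_gap: 0.0294
grip_force: 32.3
[ 0.5444 -0.306   0.2131]
pin_mid [([321.8, 193.1], 0.41)]
tongs_tip [([325.3, 238.7], 0.64)]
socket_mouth [([391.3, 29.4], 0.91), ([351.8, 165.9], 0.8), ([594.7, 337.0], 0.18)]
foot [323.5491 194.1836] tip near [323.6066 194.2117]
97.0
[(array([106,   0,  31,   5,  82], dtype=int32), array([361.1098, 121.3171])), (array([149,   0,  31,  20, 360], dtype=int32), array([406.2722, 126.7194])), (array([ 65,  11,  72,  27, 269], dtype=int32), array([341.8922, 143.0037])), (array([  0,  25,  51,  21, 430], dtype=int32), array([258.1023, 155.0279])), (array([ 65,  41,  36,  29, 677], dtype=int32), array([323.0975, 175.616 ])), (array([  0,  56,  61,  21, 460], dtype=int32), array([268.463 , 185.6891])), (array([  0,  67,  63,  25, 672], dtype=int32), array([261.122 , 199.8586]))]
150 [163 1
[... 15553 characters left out ...]
5  47  44  47  44  46  43  44  41  45  44  44  45  41  51]
223 [ 44  47  40  44  49  40  41  46  46  48  46  45  45  41  43  50  87 100 104 102  75  49  45  44  48  42  45  39  48  69 100 109  99  80  50  39  46  50  50  46  45  43  42  46  42  47  45  47  46  44  48  44]
224 [ 46  46  50  42  43  44  44  45  45  44  45  41  45  45  37  59  90 103 110 101  74  46  47  47  45  45  47  41  46  69 100 105  98  82  50  43  46  45  47  46  47  37  45  45  44  44  47  47  46  46  42  47]
225 [ 48  36  41  48  46  44  46  45  45  48  45  44  47  41  35  52  89 103 108 102  71  52  46  46  42  42  43  44  41  67  96 103 101  80  50  42  43  44  40  46  43  43  44  46  44  45  46  46  43  48  43  46]
```

Socket hole at (322.9,178); pin shank axis about col 322.7, foot arc at row about 190.5.

Run:
```python
from h import *
np.set_printoptions(precision=4,suppress=True)
s=env.get_state();T=np.array(s['tcp_pos']);M=rot(s['orientation'])
KW=camT('wrist');print(T[2])
for z in (.034,.036): print((world(KW,(322.9,178),z)-T)@M)
```

```text
0.21329000940475382
[-0.0004 -0.0006  0.1793]
[ 0.     -0.0006  0.1773]
```

```bash
python3 -m pendant '[[-0.5,-0.0008,0.0002,0.01,0],[-0.5,0,0,0.02,0],[-0.5,0,0,0.02,0],[-0.5,0,0,0.01,0],[-0.5,0,0,0.002,0],[-0.5,0,0,0,0]]' 27
python3 - <<'E'
from h import *
np.set_printoptions(precision=4,suppress=True,linewidth=220)
s=env.get_state();T=np.array(s['tcp_pos']);M=rot(s['orientation']);print(T)
KW,w=snap('wrist','w8.png')
print('foot',proj(KW,T+M@[0,0,.108]),'headbot near',proj(KW,T+M@[.006,0,.092]), 'face axis',proj(KW,T+M@[0,0,T[2]-.034]))
g=cv2.cvtColor(w,cv2.COLOR_RGB2GRAY)
for r in range(178,203): print(r,g[r,300:346])
cv2.imwrite('pics/c8.png',cv2.resize(w[150:250,260:390,::-1],None,fx=6,fy=6,interpolation=cv2.INTER_CUBIC))
E
```

```text
clock: 15.1
tcp_pos: [0.5454, -0.3067, 0.1515]
orientation: [0.0, -0.113, 0.994, -0.0]
wrist_force: [0.1, -0.9, -1.6]
finger_gap: 0.0296
grip_force: 32.3
[ 0.5454 -0.3067  0.1515]
foot [323.5495 194.1831] headbot near [323.6016 192.4811] face axis [323.5242 191.5118]
178 [134 124 119 118 122 123 138 151 161 182 190 191 197 203 205 203 204 200 202 197 199 197 196 201 205 204 200 200 198 199 203 199 199 200 205 201 201 200 185 136 123 145 154 157 156 156]
179 [112 106 121 137 156 168 183 192 188 191 197 198 197 199 204 203 203 203 199 200 199 196 196 200 204 203 203 201 197 200 202 199 198 199 205 205 203 204 192 148 122 136 152 156 156 155]
180 [113 114 162 186 193 197 200 196 195 193 195 198 198 200 203 202 203 206 201 198 199 198 195 197 201 206 202 202 195 200 200 199 200 197 204 203 203 204 194 159 123 130 151 158 157 158]
181 [128 120 172 197 202 204 200 199 196 195 195 196 193 201 200 201 203 200 201 196 199 194 197 198 198 202 203 199 197 197 197 200 197 198 199 202 203 201 198 174 128 125 144 154 155 154]
182 [135 115 143 186 198 199 200 197 197 196 193 194 194 195 199 202 204
[... 3217 characters left out ...]
9  81 115 137 147 145 146 142 119  76  89 137 147 146 145 151 140 118  84  75  74  85 122 138 136 127 122 140 178 193 201 190 146]
200 [154 155 158 154 155 154 139 104  96 114 108  84  79  76  88 116 145 154 154 154 148 128  80  93 142 156 152 154 152 149 118  84  77  79  88 109 126 123 122 123 143 191 200 199 193 156]
201 [157 153 159 154 155 154 147 108  88 109 102  84  78  78  86 112 143 155 153 154 151 127  84  94 142 153 155 154 153 147 117  84  76  77  85 104 123 123 122 121 142 187 197 195 195 180]
202 [154 152 155 152 152 149 146 116  90  94  97  81  79  79  83 109 144 149 152 154 145 129  90  96 139 152 151 153 152 146 107  78  80  79  81 103 118 125 123 126 155 191 195 188 185 165]
```

View pics/c8.png

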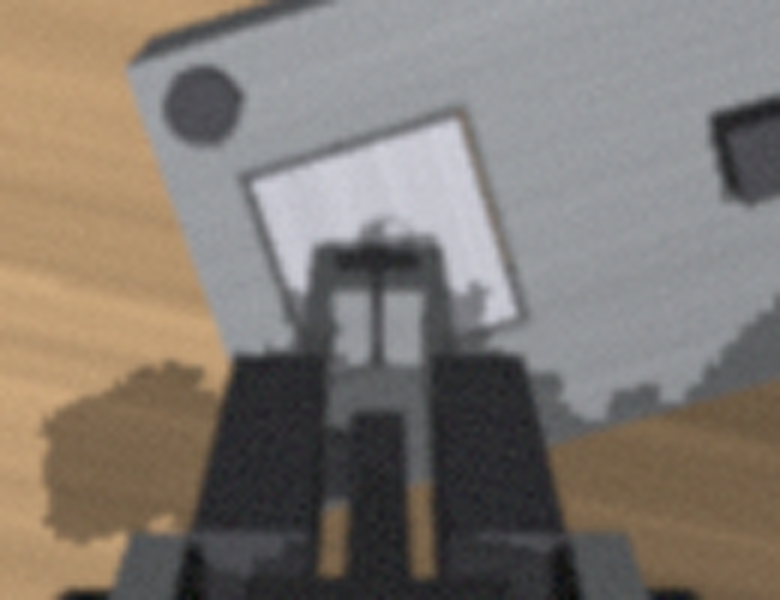

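The bush corners put the hole at about (323.9,191), while the pin axis is at about col 322.6. So I shift +1.2 mm along tool y, then go down carefully.

```bash
python3 -m pendant '[[-0.5,0,0.0012,0.003,0],[-0.5,0,0,0.003,0],[-0.5,0,0,0.002,0],[-0.5,0,0,0,0]]' 27; python3 -m pendant '[[-0.5,0,0,0.0015,0],[-0.5,0,0,0.0015,0],[-0.5,0,0,0,0]]' 27
```

```text
clock: 15.65
tcp_pos: [0.5447, -0.3053, 0.1428]
orientation: [-0.0, -0.113, 0.994, 0.0]
wrist_force: [-0.0, -0.1, -2.5]
finger_gap: 0.0293
grip_force: 32.3
clock: 16.02
tcp_pos: [0.5447, -0.3053, 0.1399]
orientation: [-0.0, -0.113, 0.994, 0.0]
wrist_force: [-0.4, -0.6, -1.2]
finger_gap: 0.0294
grip_force: 32.3
```

```bash
python3 -m pendant '[[-0.5,0,0,0.0015,0],[-0.5,0,0,0.0015,0],[-0.5,0,0,0,0]]' 27; python3 -m pendant '[[-0.5,0,0,0.0015,0],[-0.5,0,0,0.0015,0],[-0.5,0,0,0,0]]' 27
```

```text
clock: 16.4
tcp_pos: [0.5448, -0.3053, 0.1369]
orientation: [-0.0, -0.113, 0.994, 0.0]
wrist_force: [0.6, 1.0, -2.5]
finger_gap: 0.0294
grip_force: 32.3
clock: 16.77
tcp_pos: [0.545, -0.3055, 0.1344]
orientation: [0.0, -0.113, 0.994, -0.0]
wrist_force: [1.0, 0.7, 0.9]
finger_gap: 0.0292
grip_force: 32.5
```

The foot is in, about 7.6 mm deep, and just meeting the balls. Pressing in small steps.

```bash
python3 -m pendant '[[-0.5,0,0,0.001,0],[-0.5,0,0,0.001,0],[-0.5,0,0,0,0]]' 27; python3 -m pendant '[[-0.5,0,0,0.001,0],[-0.5,0,0,0.001,0],[-0.5,0,0,0,0]]' 27
```

```text
clock: 17.15
tcp_pos: [0.545, -0.3055, 0.1324]
orientation: [0.0, -0.113, 0.994, -0.0]
wrist_force: [0.3, -0.1, 4.0]
finger_gap: 0.0289
grip_force: 32.7
clock: 17.52
tcp_pos: [0.5451, -0.3056, 0.1305]
orientation: [0.0, -0.113, 0.994, -0.0]
wrist_force: [0.1, 0.4, 6.0]
finger_gap: 0.029
grip_force: 32.9
```

```bash
python3 -m pendant '[[-0.5,0,0,0.001,0],[-0.5,0,0,0.001,0],[-0.5,0,0,0,0]]' 27; python3 -m pendant '[[-0.5,0,0,0.001,0],[-0.5,0,0,0.001,0],[-0.5,0,0,0,0]]' 27
```

```text
clock: 17.9
tcp_pos: [0.5453, -0.3057, 0.1289]
orientation: [0.001, -0.113, 0.994, -0.001]
wrist_force: [0.3, 1.1, 7.8]
finger_gap: 0.029
grip_force: 33.0
clock: 18.27
tcp_pos: [0.5455, -0.3058, 0.1273]
orientation: [0.001, -0.113, 0.994, -0.001]
wrist_force: [0.3, 0.9, 7.6]
finger_gap: 0.0291
grip_force: 33.1
```

```bash
python3 -m pendant '[[-0.5,0,0,0.001,0],[-0.5,0,0,0.001,0],[-0.5,0,0,0,0]]' 27
```

```text
clock: 18.65
tcp_pos: [0.5451, -0.3057, 0.1246]
orientation: [0.0, -0.113, 0.994, -0.0]
wrist_force: [0.2, -0.9, 3.2]
finger_gap: 0.0295
grip_force: 32.7
```

```bash
python3 -m pendant '[[-0.5,0,0,0.001,0],[-0.5,0,0,0.001,0],[-0.5,0,0,0,0]]' 27; python3 -m pendant '[[-0.5,0,0,0.001,0],[-0.5,0,0,0.001,0],[-0.5,0,0,0,0]]' 27
```

```text
clock: 19.02
tcp_pos: [0.5453, -0.3058, 0.1225]
orientation: [0.001, -0.113, 0.994, -0.0]
wrist_force: [-0.4, -0.1, 6.8]
finger_gap: 0.0294
grip_force: 33.0
clock: 19.4
tcp_pos: [0.5455, -0.3059, 0.1211]
orientation: [0.001, -0.113, 0.994, -0.001]
wrist_force: [-0.4, 0.9, 10.0]
finger_gap: 0.0292
grip_force: 33.1
```

```bash
python3 -m pendant '[[-0.5,0,0,0.001,0],[-0.5,0,0,0.001,0],[-0.5,0,0,0,0]]' 27; python3 -m pendant '[[-0.5,0,0,0.001,0],[-0.5,0,0,0.001,0],[-0.5,0,0,0,0]]' 27
```

```text
clock: 19.77
tcp_pos: [0.5457, -0.306, 0.1196]
orientation: [0.001, -0.113, 0.994, -0.001]
wrist_force: [0.5, 1.1, 10.8]
finger_gap: 0.0291
grip_force: 33.3
clock: 20.15
tcp_pos: [0.5459, -0.306, 0.1181]
orientation: [0.001, -0.113, 0.994, -0.001]
wrist_force: [-0.3, 1.5, 13.7]
finger_gap: 0.0292
grip_force: 33.5
```

```bash
python3 -m pendant '[[-0.5,0,0,0.001,0],[-0.5,0,0,0.001,0],[-0.5,0,0,0,0]]' 27
```

```text
clock: 20.52
tcp_pos: [0.5461, -0.3061, 0.1167]
orientation: [0.002, -0.113, 0.994, -0.001]
wrist_force: [-0.4, 1.4, 15.8]
finger_gap: 0.0293
grip_force: 33.6
```

```bash
python3 -m pendant '[[-0.5,0,0,0.001,0],[-0.5,0,0,0.001,0],[-0.5,0,0,0,0]]' 27
```

```text
clock: 20.9
tcp_pos: [0.5464, -0.3062, 0.1155]
orientation: [0.002, -0.113, 0.994, -0.002]
wrist_force: [-1.8, 1.1, 19.0]
finger_gap: 0.0291
grip_force: 33.9
```

```bash
python3 -m pendant '[[-0.5,0,0,0.001,0],[-0.5,0,0,0,0]]' 27
```

```text
clock: 21.15
tcp_pos: [0.5468, -0.3063, 0.1154]
orientation: [0.003, -0.113, 0.994, -0.002]
wrist_force: [-1.2, 2.8, 23.7]
finger_gap: 0.0292
grip_force: 34.1
```

The travel has stalled with about 24 N on the wrist, so the bush is at its stop. Relieving the press before letting go.

```bash
python3 -m pendant '[[-0.5,0,0,-0.002,0],[-0.5,0,0,-0.002,0],[-0.5,0,0,-0.002,0],[-0.5,0,0,-0.001,0],[-0.5,0,0,0,0]]' 27
```

```text
clock: 21.78
tcp_pos: [0.5456, -0.306, 0.1198]
orientation: [0.001, -0.113, 0.994, -0.001]
wrist_force: [0.3, -0.1, 10.3]
finger_gap: 0.0292
grip_force: 33.3
```

```bash
python3 -m pendant '[[-0.5,0,0,-0.002,0],[-0.5,0,0,-0.002,0],[-0.5,0,0,-0.001,0],[-0.5,0,0,0,0]]' 27
```

```text
clock: 22.28
tcp_pos: [0.5451, -0.3058, 0.1234]
orientation: [0.0, -0.113, 0.994, -0.0]
wrist_force: [1.1, -1.1, 5.5]
finger_gap: 0.0293
grip_force: 32.9
```

```bash
python3 -m pendant '[[-0.5,0,0,-0.0015,0],[-0.5,0,0,-0.0015,0],[-0.5,0,0,0,0]]' 27
```

```text
clock: 22.65
tcp_pos: [0.5447, -0.3055, 0.1258]
orientation: [-0.0, -0.113, 0.994, 0.0]
wrist_force: [-0.1, -2.0, 2.5]
finger_gap: 0.0287
grip_force: 32.6
```

```bash
python3 -m pendant '[[-0.35,0,0,0,0],[-0.25,0,0,0,0],[-0.15,0,0,0,0],[-0.15,0,0,0,0],[-0.15,0,0,0,0]]' 20
```

```text
clock: 23.28
tcp_pos: [0.5445, -0.3049, 0.1258]
orientation: [-0.0, -0.113, 0.994, 0.001]
wrist_force: [-0.2, 1.5, 0.5]
finger_gap: 0.0362
grip_force: 4.4
```

```bash
python3 -m pendant '[[-0.15,0,0,-0.002,0],[-0.15,0,0,-0.003,0],[-0.15,0,0,-0.005,0],[-0.15,0,0,-0.01,0],[-0.15,0,0,-0.02,0],[-0.15,0,0,-0.02,0],[-0.15,0,0,-0.02,0],[-0.15,0,0,0,0]]' 20
python3 -m pendant '[[-0.15,0,0.02,-0.015,0],[-0.15,0,0.04,-0.015,0],[-0.15,0,0.04,-0.015,0],[-0.15,0,0.04,0,0],[-0.15,0,0.02,0,0],[-0.15,0,0,0,0]]' 20
python3 - <<'E'
from h import *
np.set_printoptions(precision=4,suppress=True,linewidth=220)
s=env.get_state();print(s['tcp_pos'])
KS,im=snap('side','s9.png')
print([(d['centre'],d['score']) for d in env.recognise('side','pin_mid')],[(d['centre'],d['score']) for d in env.recognise('side','socket_mouth')])
KT,t=snap('top','t9.png')
print([(d['centre'],d['score']) for d in env.recognise('top','pin_mid')])
ga=cv2.cvtColor(im,cv2.COLOR_RGB2GRAY)
for K,g,n,c in((KS,ga,'side',None),(KT,cv2.cvtColor(t,cv2.COLOR_RGB2GRAY),'top',None)):
    for lo,p in((0,(.5446,-.3071)),(1,(.5148,-.2544))):
        a=proj(K,(*p,.042)); print(n,lo,a,proj(K,(*p,.034)),proj(K,(*p,.05)))
x0,y0=proj(KS,(.5446,-.3071,.042)).astype(int); x1,y1=proj(KS,(.5148,-.2544,.042)).astype(int)
for r in range(-14,13): print(ga[y0+r,x0-12:x0+13],'|',ga[y1+r,x1-12:x1+13])
E
```

```text
clock: 24.28
tcp_pos: [0.5459, -0.3062, 0.2086]
orientation: [0.002, -0.113, 0.994, -0.002]
wrist_force: [0.5, -0.2, -1.9]
finger_gap: 0.0363
grip_force: 4.7
clock: 25.02
tcp_pos: [0.5084, -0.1479, 0.2513]
orientation: [-0.0, -0.114, 0.993, 0.0]
wrist_force: [1.0, -0.8, -1.7]
finger_gap: 0.0358
grip_force: 4.7
[ 0.5084 -0.1479  0.2513]
[] [([301.4, 377.4], 0.72), ([398.9, 338.1], 0.63)]
[]
side 0 [420.412 345.684] [419.4992 347.6753] [421.3435 343.652 ]
side 1 [384.9336 326.3616] [384.3949 328.4681] [385.4829 324.2138]
top 0 [460.1233 193.752 ] [459.0172 193.9965] [461.2475 193.5036]
top 1 [435.6683 208.0401] [434.7572 208.1698] [436.5942 207.9082]
[112 112 106 102  96 100 109 110 108 113 111 115 110 109 110 108 106 105 109 110 114 114 116 111 111] | [111 108 108 112 107 114 112 113 116 112 117 110 109 110 107 107 106 106 112 117 115 113 113 111 112]
[111 110 106  78  73  84  84  98 110 114 115 109 113 111 114 112 113 110 106 112 111 114 113 118 112] | [113 113 112 110 109 109 110 110 112 114 110 116 112 114 110 110 110 106 112 107 109 116 114 106 113]
[109 114 105  94 142 153 116  8
[... 4418 characters left out ...]
1 111 114 114 112 112 113 114 113 113 113 113 115 114 114 112 113 109 111 111 112]
[115 116 107  77  66 106 142 157 155 151 153 150 148 145 141 140 150 151 149 137  67 104 117 114 110] | [110 111 113 113 114 109 113 112 112 114 111 113 114 112 115 109 110 111 113 115 113 114 110 113 109]
[109 109 114 113 108  81  64 104 144 158 155 150 143 139 144 146 145 155 147 102  60 111 114 117 111] | [107 112 112 110 111 112 113 110 109 113 112 111 110 114 114 113 112 109 110 115 112 112 112 113 112]
[109 109 108 112 115 113 101  70  57 105 144 151 149 145 142 144 151 150 132  53  87 111 111 112 112] | [112 110 113 108 109 113 107 108 113 109 112 115 110 110 110 114 111 112 115 113 108 114 117 113 114]
```

The pin sits in the bush with its head down; it looks just like the reference pin beside it. It has left the tongs too. Returning to the stand.

```bash
python3 -m pendant '[[-0.15,0,0,0,0.138],[-0.15,0,0,0,0.138],[-0.15,-0.0016,0.02,0,0],[-0.15,-0.001,0.0375,0,0],[-0.15,-0.001,0.045,0,0],[-0.15,-0.001,0.045,0,0],[-0.15,-0.001,0.045,0,0],[-0.15,-0.001,0.045,0,0]]' 20
python3 -m pendant '[[-0.15,-0.001,0.045,0,0],[-0.15,-0.001,0.045,0,0],[-0.15,0,0.03,0.015,0],[-0.15,0,0.01,0.015,0],[-0.15,0,0,0,0],[-0.15,0,0,0,0],[-0.15,0,0,0,0]]' 20
python3 - <<'E'
from h import *
np.set_printoptions(precision=4,suppress=True,linewidth=250)
s=env.get_state();T=np.array(s['tcp_pos']);M=rot(s['orientation']);print(T,M)
KW,w=snap('wrist','w10.png')
print([(d['centre'],d['score']) for d in env.recognise('wrist','stand_slot')])
print('tip near',proj(KW,T+M@[.005,0,.09]),'slot exp',proj(KW,(.5325,.2185,.075)))
g=cv2.cvtColor(w,cv2.COLOR_RGB2GRAY)
for r in range(150,210): print(r,g[r,284:368:2])
E
```

```text
clock: 26.28
tcp_pos: [0.5273, 0.0894, 0.251]
orientation: [-0.0, 0.024, 1.0, 0.0]
wrist_force: [1.3, -0.0, -2.6]
finger_gap: 0.0358
grip_force: 4.7
clock: 27.15
tcp_pos: [0.5363, 0.2161, 0.2219]
orientation: [0.001, 0.026, 1.0, 0.0]
wrist_force: [0.3, -0.4, -2.2]
finger_gap: 0.0363
grip_force: 4.7
[0.5363 0.2161 0.2219] [[-0.9987  0.0512  0.0012]
 [ 0.0512  0.9987  0.0002]
 [-0.0012  0.0002 -1.    ]]
[([324.5, 169.7], 0.72), ([23.6, 308.7], 0.49)]
tip near [323.6754 193.9187] slot exp [325.5627 180.1988]
150 [ 92  73  77  75  73  72  76  77  77  74  75  76  75  76  75  77  75  75  73  75  75  77  72  76  80  78  76  76  79  76  72  76  75  72  76  75  76  72  78  75 101 155]
151 [ 98  78  75  77  77  75  74  72  76  74  79  76  77  79  74  77  77  74  76  74  74  75  79  76  75  78  77  75  75  72  75  70  72  73  76  76  72  73  72  72 101 154]
152 [104  75  74  78  76  79  74  73  76  75  74  75  74  72  77  74  72  74  73  75  75  80  72  76  74  76  75  78  72  72  72  78  73  72  75  74  74  75  74  78 101 154]
153 [103  78  74  77  78  77  76  73  74  71  76  75  72  74  75  7
[... 9150 characters left out ...]
103]
206 [156 148  74  73  74  72  66  75  79  74  75  70  70  63  81  95  96  90  72  69  74  74  96 100  96  71  66  67  72  71  73  70  74  73  74  72  71  72  75 100 102 102]
207 [156 145  78  76  73  74  72  71  74  74  71  72  66  65  81  97  99  89  68  69  72  76  95 100  99  70  65  66  71  74  72  67  75  68  74  73  76  72  74  99 106 106]
208 [153 150  81  76  75  73  69  74  74  73  73  67  68  63  81  99 101  88  71  78  74  76  96  98  94  74  65  66  72  73  68  68  69  73  73  73  70  72  79 103 107 104]
209 [152 151  90  74  73  73  67  58  58  58  57  61  57  61  82  96  98  90  69  72  70  74  99  97  97  62  55  57  57  60  61  64  63  65  76  74  75  75  77 108 108 108]
```

The slot spans cols 310–338, rows 173–187, so its centre is (324,180). The tips need about +4 mm along tool x and +1.7 mm along tool y. I correct that, come down near the slot and check again.

```bash
python3 -m pendant '[[-0.15,0.004,0.0017,0.01,0],[-0.15,0,0,0.02,0],[-0.15,0,0,0.015,0],[-0.15,0,0,0.005,0],[-0.15,0,0,0,0],[-0.15,0,0,0,0]]' 20
python3 - <<'E'
from h import *
np.set_printoptions(precision=4,suppress=True,linewidth=250)
s=env.get_state();T=np.array(s['tcp_pos']);M=rot(s['orientation']);print(T,M)
KW,w=snap('wrist','w11.png')
print('tip near',proj(KW,T+M@[.005,0,.09]),'slot near edge if centred',proj(KW,T+M@[.007,0,T[2]-.075]),'far',proj(KW,T+M@[-.007,0,T[2]-.075]))
g=cv2.cvtColor(w,cv2.COLOR_RGB2GRAY)
for r in range(176,207): print(r,g[r,298:350])
E
```

```text
clock: 28.0
tcp_pos: [0.5324, 0.2192, 0.1717]
orientation: [0.001, 0.025, 1.0, 0.0]
wrist_force: [0.8, 0.0, -1.5]
finger_gap: 0.0364
grip_force: 4.7
[0.5324 0.2192 0.1717] [[-0.9988  0.0498  0.0011]
 [ 0.0498  0.9988  0.0004]
 [-0.0011  0.0004 -1.    ]]
tip near [323.6753 193.9202] slot near edge if centred [323.6579 189.683 ] far [323.6445 204.8065]
176 [78 74 79 78 78 76 75 76 71 77 74 77 74 78 74 74 77 74 75 77 75 77 75 78 72 74 75 75 72 77 78 76 72 77 76 74 75 75 74 79 75 74 69 76 76 76 73 76 80 76 76 78]
177 [74 77 78 76 76 76 76 73 74 76 76 76 72 72 78 77 79 78 80 77 75 76 78 77 80 77 81 72 76 74 78 74 76 75 74 76 78 75 73 74 75 71 74 73 75 74 78 74 77 74 75 71]
178 [76 75 71 77 78 77 78 78 79 77 74 77 77 75 74 76 78 71 77 77 77 80 79 74 75 76 73 74 75 78 73 72 78 73 73 75 76 73 78 73 76 78 76 77 76 74 74 73 77 73 78 76]
179 [73 76 78 76 78 79 76 74 75 76 73 76 77 74 75 74 76 81 75 76 76 75 73 73 77 71 75 77 77 76 77 72 78 76 74 76 74 76 76 75 74 72 75 76 73 73 72 73 73 79 73 73]
180 [74 75 73 78 79 77 75 80 76 75 77 77 78 75 77 76 76 78 77 76 76 74 79 74 73 72 74 76 78 76 73 7
[... 3886 characters left out ...]
7  71  69  72  72  76  76  71  73  73  77  77  77  76  74]
204 [ 76  72  76  73  73  75  67  55  52  64  67  70  67  75  85 101 100 102 101 101  87  70  58  56  61  60  58  56  64  86 100  99 101  99  97  88  69  65  68  68  69  70  74  77  70  78  70  75  78  72  74  76]
205 [ 75  74  78  79  78  75  67  70  67  68  67  72  67  72  82  98 102  99  96 100  89  71  67  65  67  66  68  70  76  87  98 102  97 101  97  86  70  72  68  75  67  71  76  69  74  76  76  75  71  76  75  71]
206 [ 76  74  77  77  73  73  74  71  69  70  70  72  69  69  83  96 100 102 102  97  96  78  76  74  73  71  74  69  78  87  97  98  98 102  98  83  74  68  68  65  70  70  74  73  73  74  74  76  75  77  76  72]
```

```bash
python3 -m pendant '[[-0.15,-0.0006,-0.001,0.002,0],[-0.15,0,0,0.003,0],[-0.15,0,0,0.003,0],[-0.15,0,0,0.003,0],[-0.15,0,0,0.002,0],[-0.15,0,0,0,0]]' 20
```

```text
clock: 28.8
tcp_pos: [0.5323, 0.218, 0.1579]
orientation: [-0.0, 0.025, 1.0, -0.0]
wrist_force: [-0.7, -0.1, -1.3]
finger_gap: 0.0364
grip_force: 4.7
```

```bash
python3 -m pendant '[[-0.15,0,0,0.005,0],[-0.15,0,0,0.005,0],[-0.15,0,0,0.005,0],[-0.15,0,0,0,0]]' 20
```

```text
clock: 29.3
tcp_pos: [0.5321, 0.2179, 0.1425]
orientation: [-0.0, 0.025, 1.0, -0.0]
wrist_force: [0.3, 0.4, -1.8]
finger_gap: 0.0363
grip_force: 4.7
```

```bash
python3 -m pendant '[[-0.15,0,0,0.008,0],[-0.15,0,0,0.01,0],[-0.15,0,0,0.01,0],[-0.15,0,0,0.004,0],[-0.15,0,0,0,0]]' 20
```

```text
clock: 29.92
tcp_pos: [0.5322, 0.2179, 0.1106]
orientation: [-0.0, 0.025, 1.0, -0.0]
wrist_force: [0.7, -0.3, -1.9]
finger_gap: 0.0366
grip_force: 4.7
```

```bash
python3 -m pendant '[[-0.15,0,0,0.002,0],[-0.15,0,0,0.002,0],[-0.15,0,0,0,0]]' 20
```

```text
clock: 30.3
tcp_pos: [0.5324, 0.218, 0.1071]
orientation: [-0.0, 0.025, 1.0, 0.0]
wrist_force: [0.7, 0.0, -2.0]
finger_gap: 0.0361
grip_force: 4.7
```

```bash
python3 -m pendant '[[-0.15,0,0,0.0015,0],[-0.15,0,0,0.0015,0],[-0.15,0,0,0,0]]' 20
```

```text
clock: 30.68
tcp_pos: [0.5327, 0.2181, 0.1044]
orientation: [0.0, 0.025, 1.0, 0.0]
wrist_force: [0.1, 0.1, 0.3]
finger_gap: 0.0364
grip_force: 4.7
```

```bash
python3 -m pendant '[[-0.15,0,0,0.001,0],[-0.15,0,0,0.001,0],[-0.15,0,0,0,0]]' 20
```

```text
clock: 31.05
tcp_pos: [0.5337, 0.218, 0.1036]
orientation: [0.002, 0.025, 1.0, 0.0]
wrist_force: [0.2, -0.7, 6.2]
finger_gap: 0.036
grip_force: 5.1
```

The grips rest on the stand. I ease off and open.

```bash
python3 -m pendant '[[-0.15,0,0,-0.001,0],[-0.1,0,0,0,0],[0,0,0,0,0],[0.3,0,0,0,0],[0.4,0,0,0,0],[0.4,0,0,0,0]]' 20; python3 -m pendant '[[0.4,0,0,-0.01,0],[0.4,0,0,-0.02,0],[0.4,0,0,-0.03,0],[0.4,0,0,-0.04,0],[0.4,0,0,-0.04,0],[0.4,0,0,0,0],[0.4,0,0,0,0]]' 20
python3 - <<'E'
from h import *
np.set_printoptions(precision=4,suppress=True,linewidth=250)
s=env.get_state();T=np.array(s['tcp_pos']);print(T)
KW,w=snap('wrist','w12.png')
print([(d['centre'],d['score']) for d in env.recognise('wrist','tongs_mid')],proj(KW,(.5325,.2183,.123)))
KS,im=snap('side','s12.png'); print([(d['centre'],d['score']) for d in env.recognise('side','tongs_mid')])
a=cv2.imread('pics/side.png').astype(int); d=np.abs(im[:,:,::-1].astype(int)-a).max(2)
x=slice(250,300);print('tong region side diff px>40:',(d[90:190,x]>40).sum())
g=lambda i:cv2.cvtColor(i.astype(np.uint8),cv2.COLOR_BGR2GRAY)
A,B=g(a),g(im[:,:,::-1].copy())
for r in range(112,160,4): print(r,A[r,258:292:2],B[r,258:292:2])
K=camT('top'); t=env.read_camera('top')[:,:,::-1]; t0=cv2.imread('pics/top.png').astype(int)
dd=(np.abs(t.astype(int)-t0).max(2)>60).astype(np.uint8); n,l,st,c=cv2.connectedComponentsWithStats(dd)
print([(st[i],c[i].round()) for i in range(1,n) if st[i,4]>25])
E
```

```text
clock: 31.8
tcp_pos: [0.5324, 0.218, 0.103]
orientation: [-0.0, 0.025, 1.0, 0.0]
wrist_force: [0.2, 0.2, -0.8]
finger_gap: 0.0597
grip_force: 0.0
clock: 32.67
tcp_pos: [0.5324, 0.218, 0.2432]
orientation: [0.0, 0.025, 1.0, 0.0]
wrist_force: [0.0, -0.6, -0.1]
finger_gap: 0.0597
grip_force: 0.0
[0.5324 0.218  0.2432]
[([324.3, 186.0], 0.77), ([418.1, 197.8], 0.72)] [323.9007 190.5669]
[([272.7, 139.3], 0.76), ([264.5, 114.1], 0.61), ([410.5, 237.7], 0.31)]
tong region side diff px>40: 518
112 [ 23  92  61  49 114  30  23 116 103 104 108 116 105 102 104 110 102] [ 22  91  66  54 118  23  22 117 106 105 111 115 103 102 107 106 108]
116 [ 31  69 110  28 126  24  37  77 103 101 101 107 113 117 107 105 104] [ 29  70 108  29 129  26  36  82 104 103 105 106 116 114 114 104 104]
120 [ 35  29 117  22  91  66  36  66 111 103 104 106 102 102 116 117 108] [ 34  34 118  25  92  70  30  69 111 103 107 105 105 105 120 117 112]
124 [ 22  29 106  62  46  37 104  56 119 111 101 102 103 105 101 110 122] [ 26  25 110  68  13  43  57  58 121 112 104 105 104 102 107 111 123]
128 [112  98  60  99  15  20  42
[... 975 characters left out ...]
182,   223, 13512], dtype=int32), array([ 96., 174.])), (array([ 35, 152,  35,  44, 210], dtype=int32), array([ 50., 175.])), (array([207, 186,   6,   8,  32], dtype=int32), array([210., 189.])), (array([456, 190,   8,   6,  26], dtype=int32), array([460., 193.])), (array([  31,  198,   37,   88, 1560], dtype=int32), array([ 43., 251.])), (array([ 110,  302,   75,   98, 3431], dtype=int32), array([147., 347.])), (array([ 26, 310,  10,  11,  41], dtype=int32), array([ 31., 315.])), (array([  89,  349,   58,   51, 1603], dtype=int32), array([116., 380.])), (array([223, 349,  29,  49, 728], dtype=int32), array([236., 368.])), (array([300, 371,  46,  22, 597], dtype=int32), array([321., 383.]))]
```

Run:
```python
from h import *
a=cv2.imread('pics/s9.png').astype(int);b=cv2.imread('pics/s12.png').astype(int)
print('pin change since release',np.abs(a-b).max(2)[330:365,405:435].max())
print(env.hand_in())
```

```text
pin change since release 26
the job is handed in; nothing more can be done
None
```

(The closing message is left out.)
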